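# Shut the leaf of a drill jig and lock its quarter-turn screw

### The job

A steel plate lies ready in the drill jig: swing the jig's open leaf over past vertical and lower it gently onto its rests, without letting it slam. Then take the flat-bladed screwdriver from the tool rack, find the slot of the oblong lock screw that stands through the leaf, and with the screwdriver (not with the fingers) turn the screw clockwise a quarter turn to its stop, so that its head lies across the opening and holds the leaf down. Finally stand the screwdriver back upright in a free hole of the rack, and leave the plate and the nut driver where they are.

Things in the scene. Friction and masses are not known exactly. Their poses are not given: they have to be found in the camera images.
- jig: Fixed leaf drill jig: dark steel base 200 x 130 mm, top face 20 mm above the table, two hinge lugs (86 mm high) at its +x end. Origin: centre of the base on the table; x runs along the jig from the lock-screw end to the hinge end, z up. A plate lies in its middle between pins
- leaf_hinge (a point): Middle of the leaf's hinge axis, at x = +65 mm, z = 50 mm of the jig's frame; the axis runs along the jig's y
- leaf (a joint): Angle of the aluminium leaf (80 mm wide, 8 thick, 153 long from the axis, 0.32 kg): 0 = shut, level on two studs, pointing to the jig's -x, top face 54 mm above the table; pi/2 = upright; 2.05 = fully open, leaning back. Its hinge is a little stiff (0.09 N m), yet below about 1.2 rad it falls shut if let go. 123 mm from the axis is an opening (32 mm along the leaf, 52 across) for the lock screw
- leaf_grip (a point): Where to hold the leaf: middle of a round black grip, 14 mm thick, that sticks out sideways (jig's -y) from the leaf, parallel to the hinge axis and 128 mm from it; this point lies 86 mm from the leaf's centre line, the grip reaches from 60 to 115 mm. It does not spin on the leaf, but rolls between fingers that keep pointing down
- lock_screw (a joint): Angle of the quarter-turn lock screw, clockwise from above: 0 = its oblong head (44 x 14 mm, 11 mm high) lies along the jig's y, in line with the opening, so the leaf passes over it (up to 0.4 rad still passes); pi/2 = stop, head along the jig's x, holding the leaf down. Friction 0.08 N m; it stays where it is left
- slot (a point): On the lock screw's axis at the top of its head, 67.5 mm above the table, at x = -58 mm, y = 0 in the jig's frame. The milled slot is 4.4 mm wide, 16 mm long, 5.5 mm deep, centred here and running along the head's length, which is this point's y axis; z is up
- flat_driver: Loose flat screwdriver, 133 mm long, about 0.13 kg, blade down in the rack. Origin: middle of the blade's edge (lower tip); z up the shaft. Blade 12 mm wide along y, 2 mm thick at the edge (x), 4 mm thick 8 mm higher. Flat-sided wooden handle, 22 mm thick in x, 30 mm wide in y, 68 to 128 mm above the tip; steel disc of 24 mm at 62 to 69 mm, which rests on the rack
- nut_driver: Loose nut driver to be left alone, in another hole of the rack: round wooden barrel handle up to 28 mm thick, 129 mm long, a 15 mm round socket at its foot. Origin at its lower tip, z up
- tool_rack: Fixed grey sheet-metal rack, 60 mm (x) by 206 mm (y), a plate 5 mm thick whose top is 80 mm above the table, on two end legs, open below. Origin: centre on the table, z up. A row of three holes along y
- rack_hole0 (a point): Centre of the rack's hole at y = +70 mm, at the plate's top; hole 17 mm wide
- rack_hole1 (a point): The same for the middle hole, y = 0
- rack_hole2 (a point): The same for the hole at y = -70 mm; at the start one of the three holes is empty
- work_plate: Loose ground steel plate 62 x 115 x 8 mm, lying flat on the jig's base between six low pins. Origin: centre of its underside
Mind the look-alikes: they are no part of the job. What is shaped like the flat_driver but green is not meant.

How it is judged:
By the outcome, as a careful person would: the job done as asked, in the order asked, and still so for the second after the job is handed in, with the robot touching nothing.
It also fails if it takes over 70 s, if anything falls off the work surface, if the arm or the gripper's body presses on something with over 40 N, if the wrist force passes 120 N, or if a joint passes its speed limit or range.

### The arm

A 6-joint arm with a two-finger parallel gripper is mounted at the origin on a cart in front of the work surface, level with it; the furniture and walls round the work are solid. World frame = base frame: x ahead of the robot, y to its left, z up, the work surface at z = 0. Lengths are in m, angles in degrees, forces in N, time in s.
With the tool pointing down it reaches from about 0.3 to 0.75 m from the base axis. Payload 8.5 kg.
Tool frame: the origin (TCP) lies midway between the tips of the shut fingers; the grasp point (between the pads) lies env.tcp_to_grasp behind it (env.tcp_to_grasp is the distance from the TCP to the grasp point, in m); z points along the fingers, y is the line along which they close (so a half turn about z gives the same grasp; the last joint's range is limited). The gripper opens to 85 mm and grips with 20 to 120 N. Pads are 22 mm wide; open, the fingers measure 114 mm over their backs; the gripper's body (76 mm by 85 mm) begins 54 mm behind the grasp point. The pads swing forward as they close: fully open they stand 13 mm farther back than shut.
Start: joints at [57.164, 21.807, 74.336, -0, 83.858, -12.336], TCP at [0.193, 0.515, 0.195] pointing down, gripper open.
Joint ranges: [-178.18, 178.18], [-50.72, 133.34], [12.68, 142.11], [-81.47, 261.47], [9.98, 163.14], [-165.26, 165.26]. Speed limits (degrees/s): [136.94, 136.94, 180, 180, 180, 180].

### API

Orientations are given as a 3x3 rotation matrix whose columns are the frame's x, y, z axes.
In Python, from rig import observe, optics, job, env gives the robot as it stands. The module is installed in compiled form; this text tells all that it offers.
- The arm moves only by the shell command python3 -m jog 'ROWS' [FORCE]. ROWS is JSON, a list of rows, each a list of 7 numbers: the turn, a rotation vector about the tool's x, y, z in rad, then the shift along the tool's x, y, z in m, then the opening in per cent of the stroke, from 0 (shut) to 100 (fully open). A call has 1 to 10 rows; each row shifts and turns the commanded pose from where the row before left it, along the tool's axes as they then stand; what a row does not reach is not made up. A row lasts 1/8 s, in which the tool goes at most 62.5 mm and 10.7 degrees, less where a joint would pass 70% of its speed; a pose out of reach is approached as far as the arm can. A call is refused whole if a number of a shift passes 0.0625 or a number of a turn 0.188, either way. A call with a gripper value outside its range is refused whole. The fingers move at their own pace and stop on an object; FORCE is the grip in N (left out, the last holds). Time passes only in rows, so rows that do not move let the fingers close. It gives the time, the measured TCP pose, the force, the opening and the grip force at its end, in the units of the state.
- observe(): the state, without advancing time (a new reading comes with each control period).
- optics.get_image(name): name is "scene" or "top"; returns a dict with "pixels" (384x512x3 uint8, red, green, blue), "mtx" (3x3 intrinsics, pixels), "dist_coeffs" ([k1, k2, p1, p2, k3] as OpenCV has them; the pictures are not rectified), "rvec" (rotation vector, rad) and "tvec" (3), from world to camera coordinates, as OpenCV has them. Camera axes: x right, y down, z forward; pixel columns grow to the right and rows downward; lengths in m; the calibration is good to about 2 mm. A picture is of the moment at which its call begins. There is no depth.
- job.close_job(): hands the job in; it is judged then, once.
The state is a dict: "time_s": time; "q": joint angles; "qvel": joint speeds; "joint_efforts": joint torques, N m; "position": TCP position; "tool_rot": TCP orientation; "ft_force": force on the tool from outside, world axes, zero at the start; "wrist_torque": the same for the moment, N m; "grip_width": finger opening in m; "gripper_force": force on a finger pad.
Only numpy, scipy, OpenCV 4.12 (cv2) and the standard library are available. Lean on these libraries where they do the work, as an engineer would, in place of code of your own. Each camera call takes 0.05 s, during which the arm holds its last target. There are 200 camera calls.

## Working session

There is one attempt and no reset: what is moved stays moved. The work goes in short steps, Python scripts to look and compute and a shell command to move; the robot and the scene stay as the last step left them, time stands still between calls to the robot, and variables do not carry over. Pictures are saved under pics/ and viewed, at most 12 in all, crops included, and the job is handed in when it is done.

```bash
mkdir -p pics
cat > h.py <<'E'
import numpy as np, cv2
from rig import observe, optics, job, env
def cam(n):
    d=optics.get_image(n); return d
def ray(d,uv):
    R=cv2.Rodrigues(np.array(d["rvec"],float))[0]; t=np.array(d["tvec"],float).ravel()
    p=cv2.undistortPoints(np.array([[uv]],float),np.array(d["mtx"],float),np.array(d["dist_coeffs"],float))[0,0]
    return -R.T@t, R.T@np.array([p[0],p[1],1.])
def onz(d,uv,z):
    c,r=ray(d,uv); return c+r*(z-c[2])/r[2]
def proj(d,P):
    return cv2.projectPoints(np.array(P,float).reshape(-1,3),np.array(d["rvec"],float),np.array(d["tvec"],float),np.array(d["mtx"],float),np.array(d["dist_coeffs"],float))[0][:,0]
def tri(a,u,b,v):
    c1,r1=ray(a,u);c2,r2=ray(b,v)
    s=np.linalg.lstsq(np.c_[r1,-r2],c2-c1,rcond=None)[0]
    p,q=c1+s[0]*r1,c2+s[1]*r2
    return (p+q)/2,np.linalg.norm(p-q)
def save(d,f,crop=None,k=1):
    im=d["pixels"][:,:,::-1]
    if crop: x0,y0,x1,y1=crop; im=im[y0:y1,x0:x1]
    cv2.imwrite("pics/"+f,cv2.resize(im,None,fx=k,fy=k,interpolation=cv2.INTER_CUBIC))
E
python3 - <<'E'
from h import *
import pickle
s=cam("scene");t=cam("top");pickle.dump((s,t),open("c0.pkl","wb"))
save(s,"s0.png",k=1.5);save(t,"t0.png",k=1.5)
print(env.tcp_to_grasp,observe()); print(ray(s,(256,192)),ray(t,(256,192)))
E
```

```text
0.0187 {'time_s': 0.1, 'q': array([ 5.71625176e+01,  2.18359571e+01,  7.43789871e+01,  7.52086443e-05,
        8.38584757e+01, -1.23382449e+01]), 'qvel': array([ 0.04022518, -0.04602517, -0.02364729, -0.07807555, -0.05871275,
       -0.09671936]), 'joint_efforts': array([ 3.41195388e-03, -4.49220800e+01, -2.31653184e+01, -2.42583546e-04,
        3.65499742e-03, -2.32946581e-05]), 'position': array([0.19245956, 0.5148974 , 0.19449293]), 'tool_rot': array([[-9.36676704e-01,  3.50194613e-01, -6.95956021e-04],
       [ 3.50195196e-01,  9.36676127e-01, -1.07595562e-03],
       [ 2.75091530e-04, -1.25154302e-03, -9.99999179e-01]]), 'ft_force': array([0.72926527, 0.5132903 , 0.07964101]), 'wrist_torque': array([-0.01069469, -0.03966617, -0.05610963]), 'gripper_force': 0.0, 'grip_width': 0.08542466308200881}
(array([-0.27372574, -0.72506181,  0.95304185]), array([ 0.63881926,  0.32712554, -0.69637831])) (array([ 0.36158189, -0.30955162,  1.03810765]), array([ 0.21307002, -0.0077682 , -0.97709347]))
```

View pics/s0.png

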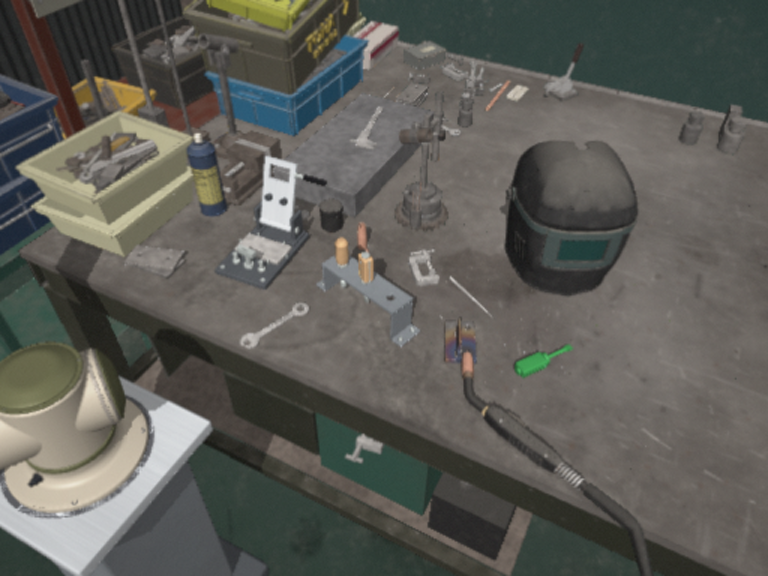

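View pics/t0.png

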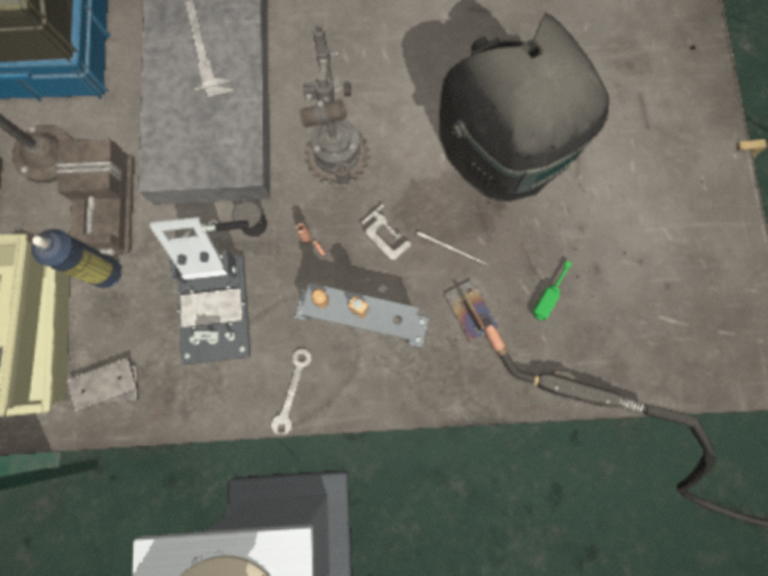

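The jig (top view px 212,300) has its leaf leaning back. The candidates for the driver, in px of the 1.5x top view, are:
- the flat-sided wooden handle in the rack's middle hole (358,305)
- the round barrel at (320,297), which is the nut driver
- the green one on the table (552,290), a look-alike
- the copper piece lying at (305,235), which is not in the rack

The flat-sided one fits. The hole at (397,320) looks free. An enlarged crop should confirm both.

Run:
```python
from h import *
import pickle
s,t=pickle.load(open("c0.pkl","rb"))
def big(d,c,k): x0,y0,x1,y1=c; return cv2.resize(d["pixels"][y0:y1,x0:x1,::-1],None,fx=k,fy=k,interpolation=cv2.INTER_CUBIC)
cv2.imwrite("pics/a.png",big(t,(95,135,295,250),4))
cv2.imwrite("pics/b.png",big(s,(140,95,290,235),4))
for z in(0,.02,.08):
  print(z,[onz(t,p,z).round(3)[:2] for p in((212/1.5,300/1.5),(360/1.5,313/1.5))])
```

```text
0 [array([0.583, 0.024]), array([ 0.54 , -0.268])]
0.02 [array([0.579, 0.018]), array([ 0.537, -0.268])]
0.08 [array([ 0.566, -0.002]), array([ 0.526, -0.271])]
```

View pics/a.png

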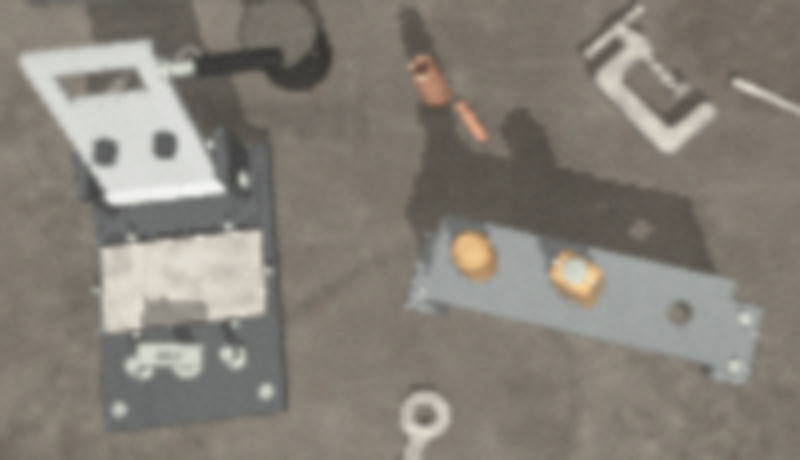

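View pics/b.png

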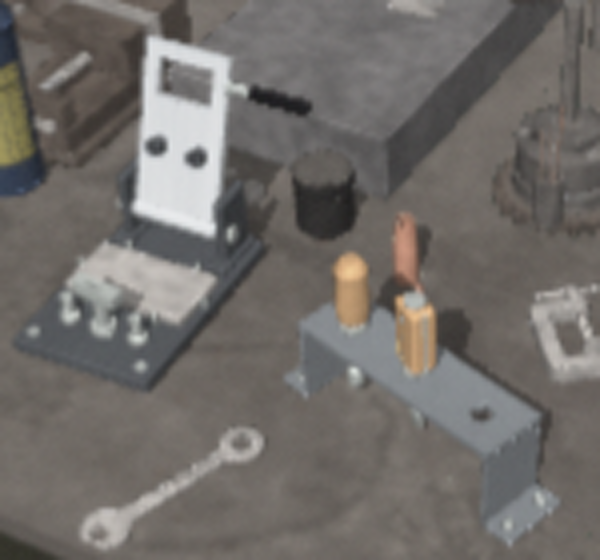

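The crops confirm it. The flat-sided handle with the grey cap at crop (575,272) in the middle hole is the flat driver. The round barrel at (473,255) is the nut driver, and hole (680,313) is free. Next I fit the poses from corner pixels in both views.

```bash
cat > fit.py <<'E'
from h import *
import pickle
from scipy.optimize import least_squares
s,t=pickle.load(open("c0.pkl","rb"))
A=lambda x,y:(95+(x+.5)/4-.5,135+(y+.5)/4-.5)
B=lambda x,y:(140+(x+.5)/4-.5,95+(y+.5)/4-.5)
def fit(obs,p0,pt):
    def f(p):
        c,sn=np.cos(p[2]),np.sin(p[2]);R=np.array([[c,-sn,0],[sn,c,0],[0,0,1]])
        return np.concatenate([(proj(d,R@pt(P,p)+[p[0],p[1],0])[0]-uv) for d,uv,P in obs])
    r=least_squares(f,p0,loss="soft_l1",x_scale=[.01,.01,.05]+[.05]*(len(p0)-3)); return r.x,r.fun.reshape(-1,2)
def lp(P,p):
    P=np.array(P)
    if len(P)==3: return P
    r,y=P; return np.array([.065-r*np.cos(p[3]),y,.05+r*np.sin(p[3])])
jo=[(t,A(107,430),(-.1,.065,.02)),(t,A(286,408),(-.1,-.065,.02)),(t,A(268,132),(.1,-.065,.02)),
(s,B(15,343),(-.1,.065,.02)),(s,B(148,385),(-.1,-.065,.02)),(s,B(265,240),(.1,-.065,.02)),
(t,A(165,352),(-.058,0,.0675)),(s,B(98,288),(-.058,0,.0675)),
(t,A(283,60),(.128,-.115)),(s,B(310,106),(.128,-.115)),(t,A(195,65),(.128,-.060)),(s,B(249,92),(.128,-.060))]
j,rj=fit(jo,[.58,.02,0,2.05],lp); print("jig",j.round(4));print(rj.round(1).tolist())
ro=[(t,A(442,215),(.03,.103,.08)),(t,A(735,285),(.03,-.103,.08)),(t,A(715,368),(-.03,-.103,.08)),(t,A(428,298),(-.03,.103,.08)),
(s,B(303,325),(-.03,.103,.08)),(s,B(543,415),(.03,-.103,.08)),(s,B(490,450),(-.03,-.103,.08)),(t,A(680,313),(0,-.07,.08)),(s,B(483,413),(0,-.07,.08))]
r,rr=fit(ro,[.53,-.27,-.2],lambda P,p:np.array(P)); print("rack",r.round(4));print(rr.round(1).tolist())
def W(p,P):
    c,sn=np.cos(p[2]),np.sin(p[2]);return np.array([[c,-sn,0],[sn,c,0],[0,0,1]])@np.array(P)+[p[0],p[1],0]
for n,P in (("grip",lp((.128,-.086),j)),("slot",(-.058,0,.0675)),("hinge",(.065,0,.05))): print(n,W(j,P).round(4))
for i in(1,0,-1): print("hole",W(r,(0,.07*i,.08)).round(4))
# handle orange mask
im=t["pixels"];hsv=cv2.cvtColor(im,cv2.COLOR_RGB2HSV)
big=cv2.resize(im[190:220,225:255],None,fx=18,fy=18,interpolation=cv2.INTER_CUBIC)
big2=cv2.resize(s["pixels"][160:195,230:260],None,fx=15,fy=15,interpolation=cv2.INTER_CUBIC)[:525]
o=np.zeros((540,1000,3),np.uint8);o[:540,:540]=big;o[:525,545:995]=big2;cv2.imwrite("pics/c.png",o[:, :, ::-1][:,:800])
E
python3 fit.py
```

```text
jig [0.5634 0.0166 0.0724 1.8883]
[[-0.5, 0.3], [0.6, -0.2], [-0.2, 1.9], [-0.6, -1.5], [-0.0, -0.9], [0.3, -0.1], [1.5, 0.1], [0.3, -0.9], [-0.3, -0.7], [-0.2, 0.5], [0.1, 0.7], [0.3, -0.0]]
rack [ 0.5308 -0.2706 -0.2876]
[[1.2, -0.1], [0.5, -0.8], [0.8, -0.4], [-0.9, -0.0], [-1.3, -0.5], [-0.2, -0.1], [-0.8, 1.5], [0.1, -0.0], [-0.1, -0.0]]
grip [ 0.6743 -0.0616  0.1716]
slot [0.5056 0.0124 0.0675]
hinge [0.6283 0.0213 0.05  ]
hole [ 0.5507 -0.2035  0.08  ]
hole [ 0.5308 -0.2706  0.08  ]
hole [ 0.511  -0.3377  0.08  ]
```

View pics/c.png

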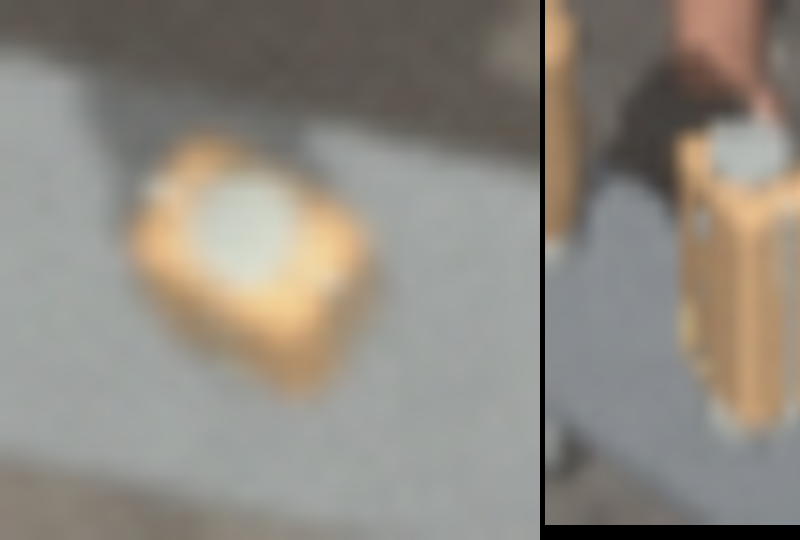

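The enlarged handle's top-face corners are left (140,245), top (205,138), right (370,240) and bottom (300,350). The cap is at (245,228).

```bash
cat >> fit.py <<'E'
print("---")
C=lambda x,y:(225+(x+.5)/18-.5,190+(y+.5)/18-.5)
Q=[onz(t,C(*p),.146)[:2] for p in((140,245),(205,138),(370,240),(300,350))]
for k in range(4):
    d=Q[(k+1)%4]-Q[k]; print(np.linalg.norm(d).round(4),np.degrees(np.arctan2(d[1],d[0])).round(1))
print("centre",np.mean(Q,0).round(4),"cap",onz(t,C(245,228),.151).round(4))
D=lambda x,y:(230+(x-545+.5)/15-.5,160+(y+.5)/15-.5)
print("cap tri",tri(t,C(245,228),s,D(748,152)))
jj,rj=fit([o for o in jo if o[1]!=A(268,132) and o[2]!=(-.058,0,.0675)],[.58,.02,0,2.05],lp);print(jj.round(4),rj.round(1).tolist(),W(jj,(-.058,0,.0675)))
for o in jo[6:8]: print(o[1],proj(o[0],W(jj,o[2])))
E
python3 fit.py|sed '1,/---/d'
```

```text
0.018 -33.5
0.0279 -125.3
0.0186 145.0
0.0274 53.3
centre [ 0.5298 -0.2706] cap [ 0.5311 -0.2697  0.151 ]
cap tri (array([ 0.53149141, -0.26913725,  0.14752799]), np.float64(0.0010272602631310754))
[0.5627 0.0161 0.0755 1.8924] [[-0.3, 0.6], [0.9, -0.1], [-0.6, -1.3], [0.1, -0.8], [0.3, -0.0], [-0.2, -0.7], [-0.1, 0.5], [0.2, 0.7], [0.3, 0.0]] [0.50487952 0.01173115 0.0675    ]
(135.875, 222.625) [[137.66143754 222.98827242]]
(164.125, 166.625) [[164.41509634 165.92715023]]
```

```bash
python3 -m jog '[[0,0,0.163,0,0,-0.025,100],[0,0,0.163,0,0,-0.025,100],[0,0,0.163,0,0,-0.025,100],[0,0,0.163,0,0,-0.025,100],[0,0,0.163,0,0,-0.025,100],[0,0,0.163,0,0,-0.025,100],[0,0,0.163,0,0,-0.025,100]]'
python3 -m jog '[[0,0,0,-0.047,0.0337,0,100],[0,0,0,-0.047,0.0337,0,100],[0,0,0,-0.047,0.0337,0,100],[0,0,0,-0.047,0.0337,0,100],[0,0,0,-0.047,0.0337,0,100],[0,0,0,-0.047,0.0337,0,100],[0,0,0,-0.047,0.0337,0,100],[0,0,0,-0.047,0.0337,0.01,100],[0,0,0,-0.047,0.0337,0.02,100]]'
cat > st.py <<'E'
from h import *
o=observe();R=o["tool_rot"]
print("t",o["time_s"],"p",o["position"].round(4),"yawY",np.degrees(np.arctan2(R[1,1],R[0,1])).round(2),"z",R[:,2].round(4),"F",o["ft_force"].round(1),"T",o["wrist_torque"].round(2),"w",round(o["grip_width"],4),"gf",round(o["gripper_force"],1),"q6",o["q"][5].round(1))
E
python3 st.py
```

```text
time_s: 0.98
position: [0.1925, 0.515, 0.3705]
tool_rot: [[-0.067, 0.998, -0.0], [0.998, 0.067, -0.001], [-0.001, -0.001, -1.0]]
ft_force: [-0.2, -0.7, -0.2]
grip_width: 0.0853
gripper_force: 0.0
time_s: 2.1
position: [0.5267, 0.1134, 0.3399]
tool_rot: [[-0.072, 0.997, 0.001], [0.997, 0.072, 0.0], [0.0, 0.001, -1.0]]
ft_force: [-0.1, 0.8, -0.8]
grip_width: 0.0854
gripper_force: 0.0
t 2.1 p [0.5267 0.1134 0.3399] yawY 4.12 z [ 1.e-03  1.e-04 -1.e+00] F [-0.1  0.8 -0.8] T [ 0.   -0.07  0.02] w 0.0854 gf 0.0 q6 -4.6
```

```bash
python3 -m jog '[[0,0,0,-0.046,0.0335,0.02,100],[0,0,0,-0.046,0.0335,0.02,100],[0,0,0,-0.046,0.0335,0.02,100],[0,0,0,-0.047,0.0335,0.02,100],[0,0,0,0,0,0.035,100],[0,0,0,0,0,0.035,100],[0,0,0,0,0,0.037,100],[0,0,0,0,0,0,100]]'
python3 - <<'E'
from h import *
save(cam("scene"),"d.png",(150,60,290,200),4)
E
python3 st.py
```

```text
time_s: 3.1
position: [0.6711, -0.0595, 0.15]
tool_rot: [[-0.072, 0.997, -0.007], [0.997, 0.072, 0.002], [0.002, -0.006, -1.0]]
ft_force: [0.5, 0.0, 0.7]
grip_width: 0.0853
gripper_force: 0.0
t 3.15 p [ 0.6723 -0.0598  0.1527] yawY 4.12 z [-1.9e-03  5.0e-04 -1.0e+00] F [0.6 0.3 1.1] T [-0.04  0.04  0.01] w 0.0853 gf 0.0 q6 -19.2
```

View pics/d.png

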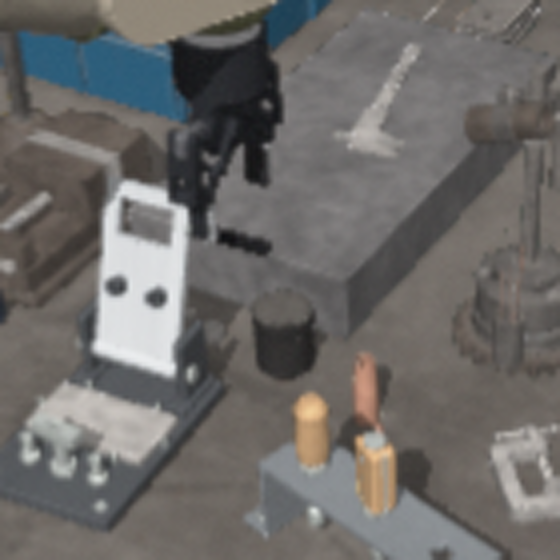

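The fingers stand either side of the black grip at crop (240,242). I close them gently.

```bash
python3 -m jog '[[0,0,0,0,0,0,50],[0,0,0,0,0,0,20],[0,0,0,0,0,0,0],[0,0,0,0,0,0,0],[0,0,0,0,0,0,0],[0,0,0,0,0,0,0]]' 25; python3 st.py
```

```text
time_s: 3.9
position: [0.6725, -0.0598, 0.153]
tool_rot: [[-0.072, 0.997, -0.0], [0.997, 0.072, 0.0], [0.0, -0.0, -1.0]]
ft_force: [-0.1, 0.8, 0.4]
grip_width: -0.0
gripper_force: 0.0
t 3.9 p [ 0.6725 -0.0598  0.153 ] yawY 4.12 z [-1.e-04  0.e+00 -1.e+00] F [-0.1  0.8  0.4] T [ 0.05 -0.03  0.  ] w -0.0 gf 0.0 q6 -19.2
```

The fingers shut on nothing, so I look from both cameras.

Run:
```python
from h import *
s=cam("scene");t=cam("top")
def big(d,c,k): x0,y0,x1,y1=c; return cv2.resize(d["pixels"][y0:y1,x0:x1,::-1],None,fx=k,fy=k,interpolation=cv2.INTER_CUBIC)
g=np.array([.6725,-.0598,.153])
for d,n in((s,"s"),(t,"t")): print(n,proj(d,[g,g+[0,0,.0187],[.6743,-.0616,.1716]]).round(1).tolist())
o=np.hstack([big(s,(170,80,250,160),5),big(t,(100,120,180,200),5)]);cv2.imwrite("pics/e.png",o)
import pickle;pickle.dump((s,t),open("c1.pkl","wb"))
```

```text
s [[208.8, 124.3], [208.4, 119.6], [209.1, 119.5]]
t [[155.1, 153.4], [153.0, 151.0], [153.7, 150.3]]
```

View pics/e.png

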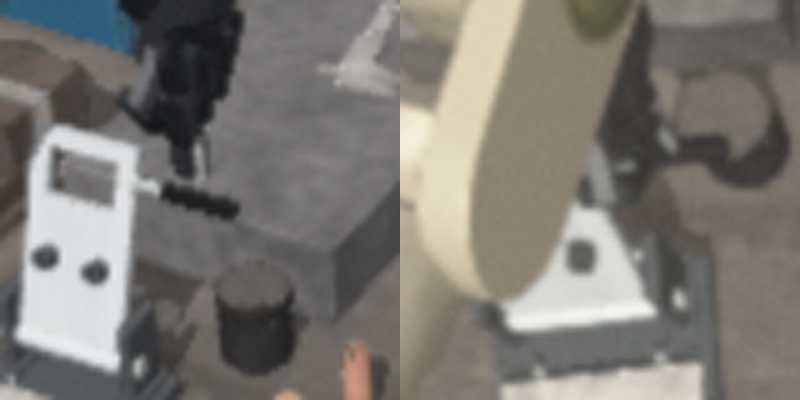

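Run:
```python
from h import *
import pickle
s,t=pickle.load(open("c1.pkl","rb"))
g=np.array([.6725,-.0598,.153])
for d,n in((s,"s"),(t,"t")):
    p=proj(d,[g,g+[.02,0,0],g+[0,.02,0],g+[0,0,.02]]);print(n,p[0].round(1),(p[1:]-p[0]).round(1).tolist())
p=proj(s,[[.630,-.063,.166],[.715,-.057,.166]]);print("open tips exp in d crop",((p-[150,60])*4).round(0))
print("tri tip",tri(s,(208,116),t,(149.5,148)))
# dark columns: print gray of scene around finger/grip
gr=cv2.cvtColor(s["pixels"],cv2.COLOR_RGB2GRAY);print(gr[106:130,196:222])
gt=cv2.cvtColor(t["pixels"],cv2.COLOR_RGB2GRAY);print(gt[138:164,134:172])
```

```text
s [208.8 124.3] [[3.2, -3.0], [-5.1, -1.7], [-0.4, -5.0]]
t [155.1 153.4] [[-0.0, -7.3], [-7.7, 0.4], [-2.2, -2.5]]
open tips exp in d crop [[209. 272.]
 [258. 218.]]
tri tip (array([ 0.6782807 , -0.05435387,  0.18055042]), np.float64(0.0018350820452533942))
[[119 112  94  59  46  44  48  31  29  29  31  35  41  41  65 107 121 119
  121 121 118 115 114 115 116 116]
 [118 116 110 103 100 101  95  53  28  28  31  30  43  73  83  98 116 119
  120 122 119 115 115 114 113 111]
 [134 124 118 117 120 119 118  98  44  27  33  29  52  97  87  85 114 116
  114 117 116 117 117 115 111 110]
 [191 163 134 123 121 119 116 106  57  41  36  32  74 141 106  83 112 113
  111 112 113 113 111 111 110 109]
 [212 172 127 119 117 113 111 103  57  46  43  43  80 152 123  87 112 115
  113 113 113 111 109 108 107 107]
 [215 171 118 120 119 117 112 103  60  45  43  43  72 137 123  87 111 110
  109 112 116 113 110 108 109 108]
 [213 161 124 121 120 118 112 103  66  44  43  42  69 133 130  89 108 110
  111 114 117 116 112 108 111 110]
 [211 153 127 121 118 115 114 112  98  53  48  42  59 114 129  87 101 110
  11
[... 5210 characters left out ...]
 117 116 119 118 116 119 117 121 119 118 119 119 120
  121 117]
 [147 146 107  89  97 121 128 122 112  92  79  74  71  72  80  83  82  85
   83  83  90 104 112 114 112 118 113 113 114 113 112 114 114 113 115 118
  116 115]
 [170 184 151 136 137 144 134 112  95  85  82  80  81  80  79  81  83  84
   82  83  87  98 106 110 108 111 110 107 108 107 108 112 109 111 110 110
  110 111]
 [191 209 205 202 201 194 174 137 103  86  86  86  82  81  81  79  80  83
   82  80  78  87 101 107 104 109 106 105 105 106 107 107 109 109 109 109
  108 108]
 [204 216 218 219 217 216 200 163 118  92  87  83  84  81  80  80  81  81
   79  80  79  83 101 105 105 108 108 105 104 106 105 107 107 110 112 110
  108 109]]
```

Both views put the shut tips about 30 mm higher than the reported TCP: scene (208,116) against the expected (209,124), and the top view is displaced the same way. The fingers closed just above the grip. I open, go 31 mm lower, and close again.

```bash
python3 -m jog '[[0,0,0,0,0,0,100],[0,0,0,0,0,0,100],[0,0,0,0,0,0,100],[0,0,0,0,0,0,100],[0,0,0,0,0,0.015,100],[0,0,0,0,0,0.016,100],[0,0,0,0,0,0,100]]' && python3 -m jog '[[0,0,0,0,0,0,30],[0,0,0,0,0,0,0],[0,0,0,0,0,0,0],[0,0,0,0,0,0,0],[0,0,0,0,0,0,0]]' 25; python3 st.py
```

```text
time_s: 4.88
position: [0.6715, -0.0596, 0.1197]
tool_rot: [[-0.072, 0.997, -0.004], [0.997, 0.072, 0.001], [0.001, -0.004, -1.0]]
ft_force: [-0.2, -0.9, -0.6]
grip_width: 0.0852
gripper_force: 0.0
time_s: 5.5
position: [0.6727, -0.0598, 0.1224]
tool_rot: [[-0.072, 0.997, 0.001], [0.997, 0.072, -0.0], [-0.0, 0.001, -1.0]]
ft_force: [0.6, 0.3, 1.8]
grip_width: 0.0132
gripper_force: 25.3
t 5.5 p [ 0.6727 -0.0598  0.1224] yawY 4.12 z [ 8.e-04 -1.e-04 -1.e+00] F [0.6 0.3 1.8] T [ 0.1  -0.03 -0.07] w 0.0132 gf 25.3 q6 -19.2
```

Gripped: width 13.2 mm, force 25 N. Next I work out the arc increments.

Run:
```python
import numpy as np
th=np.array([1.875,1.75,1.6,1.45,1.3,1.15,1.0,.85,.7,.55,.42,.31,.22,.15,.09,.04,0])
y=-.128*np.cos(th);z=-.128*np.sin(th)
for a,b,c in zip(th[1:],np.diff(y),np.diff(z)):print(a,round(b,4),round(c,4))
```

```text
1.75 -0.0155 -0.0038
1.6 -0.0191 -0.002
1.45 -0.0192 0.0009
1.3 -0.0188 0.0037
1.15 -0.018 0.0065
1.0 -0.0169 0.0091
0.85 -0.0153 0.0115
0.7 -0.0134 0.0137
0.55 -0.0112 0.0156
0.42 -0.0078 0.0147
0.31 -0.005 0.0131
0.22 -0.003 0.0111
0.15 -0.0016 0.0088
0.09 -0.0009 0.0076
0.04 -0.0004 0.0064
0.0 -0.0001 0.0051
```

```bash
python3 -m jog '[[0,0,0,0,-0.0155,-0.0038,0],[0,0,0,0,-0.0191,-0.002,0],[0,0,0,0,-0.0192,0.0009,0],[0,0,0,0,-0.0188,0.0037,0]]'; python3 -m jog '[[0,0,0,0,-0.018,0.0065,0],[0,0,0,0,-0.0169,0.0091,0],[0,0,0,0,-0.0153,0.0115,0],[0,0,0,0,0,0,0]]'; python3 st.py
```

```text
time_s: 6.0
position: [0.6005, -0.0648, 0.1243]
tool_rot: [[-0.072, 0.997, 0.004], [0.997, 0.072, 0.0], [-0.0, 0.004, -1.0]]
ft_force: [1.7, 0.4, 3.4]
grip_width: 0.0134
gripper_force: 28.2
time_s: 6.5
position: [0.5487, -0.0683, 0.0961]
tool_rot: [[-0.072, 0.997, -0.002], [0.997, 0.072, 0.001], [0.001, -0.002, -1.0]]
ft_force: [-5.7, 2.5, 5.8]
grip_width: 0.0136
gripper_force: 26.4
t 6.5 p [ 0.5487 -0.0683  0.0961] yawY 4.1 z [-2.5e-03  9.0e-04 -1.0e+00] F [-5.7  2.5  5.8] T [ 0.4  0.9 -0.1] w 0.0136 gf 26.4 q6 -23.5
```

```bash
python3 -m jog '[[0,0,0,0,-0.0134,0.0137,0],[0,0,0,0,-0.0112,0.0156,0],[0,0,0,0,-0.0078,0.0147,0],[0,0,0,0,-0.005,0.0131,0],[0,0,0,0,0,0,0]]'; python3 -m jog '[[0,0,0,0,-0.003,0.0111,0],[0,0,0,0,-0.0016,0.0088,0],[0,0,0,0,-0.0009,0.0056,0],[0,0,0,0,0,0,0]]'; python3 st.py
```

```text
time_s: 7.12
position: [0.5102, -0.0708, 0.038]
tool_rot: [[-0.072, 0.997, -0.007], [0.997, 0.072, 0.002], [0.002, -0.007, -1.0]]
ft_force: [-11.1, 0.2, 4.0]
grip_width: 0.0135
gripper_force: 30.2
time_s: 7.62
position: [0.5039, -0.0711, 0.0123]
tool_rot: [[-0.072, 0.997, -0.009], [0.997, 0.072, 0.002], [0.003, -0.009, -1.0]]
ft_force: [-14.7, -1.2, 1.6]
grip_width: 0.0135
gripper_force: 32.9
t 7.625 p [ 0.5039 -0.0711  0.0123] yawY 4.15 z [-0.0093  0.0019 -1.    ] F [-14.7  -1.2   1.6] T [-0.2   2.02 -0.1 ] w 0.0135 gf 32.9 q6 -25.4
```

```bash
python3 -m jog '[[0,0,0,0,-0.0015,0.003,0],[0,0,0,0,-0.0015,0.003,0],[0,0,0,0,0,0.003,0],[0,0,0,0,0,0,0]]'; python3 -m jog '[[0,0,0,0,0,0.002,0],[0,0,0,0,0,0.002,0],[0,0,0,0,0,0,0],[0,0,0,0,0,0,0]]'; python3 st.py
```

```text
time_s: 8.12
position: [0.5031, -0.0713, 0.004]
tool_rot: [[-0.072, 0.997, -0.004], [0.997, 0.072, 0.002], [0.002, -0.004, -1.0]]
ft_force: [-6.9, 2.5, 0.0]
grip_width: 0.013
gripper_force: 32.3
time_s: 8.62
position: [0.5028, -0.0713, -0.0]
tool_rot: [[-0.072, 0.997, -0.005], [0.997, 0.072, 0.002], [0.002, -0.005, -1.0]]
ft_force: [-7.2, 2.2, -0.2]
grip_width: 0.0134
gripper_force: 32.0
t 8.625 p [ 0.5028 -0.0713 -0.    ] yawY 4.14 z [-0.0048  0.0016 -1.    ] F [-7.2  2.2 -0.2] T [ 0.26  0.96 -0.13] w 0.0134 gf 32.0 q6 -25.6
```

```bash
for i in 1 ; do python3 -m jog '[[0,0,0,0,0,0.0015,0],[0,0,0,0,0,0,0]]'|grep -E "pos|ft_"; python3 -m jog '[[0,0,0,0,0,0.0015,0],[0,0,0,0,0,0,0]]'|grep -E "pos|ft_";python3 -m jog '[[0,0,0,0,0,0.0015,0],[0,0,0,0,0,0,0]]'|grep -E "pos|ft_";python3 -m jog '[[0,0,0,0,0,0.0015,0],[0,0,0,0,0,0,0]]'|grep -E "pos|ft_"; done
python3 - <<'E'
from h import *
import pickle
s=cam("scene");t=cam("top");pickle.dump((s,t),open("c2.pkl","wb"))
def big(d,c,k): x0,y0,x1,y1=c; return cv2.resize(d["pixels"][y0:y1,x0:x1,::-1],None,fx=k,fy=k,interpolation=cv2.INTER_CUBIC)
o=np.hstack([big(s,(135,135,215,215),5),big(t,(105,170,185,250),5)]);cv2.imwrite("pics/f.png",o)
E
```

```text
position: [0.5027, -0.0713, -0.0016]
ft_force: [-8.2, 1.8, -0.0]
position: [0.5027, -0.0713, -0.0031]
ft_force: [-8.6, 2.1, 0.2]
position: [0.5026, -0.0713, -0.0046]
ft_force: [-8.7, 1.6, -0.5]
position: [0.5026, -0.0713, -0.0061]
ft_force: [-9.2, 0.9, -0.5]
```

View pics/f.png

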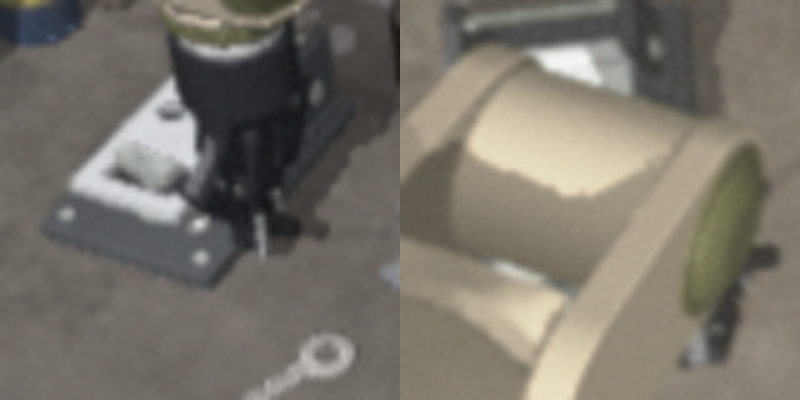

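```bash
cat >> fit.py <<'E'
print("+++")
for th in(0,.05,.1,.15):
    P=[W(j,(.065-.153*np.cos(th)-.004*np.sin(th)*-1*-1,y,.05+.153*np.sin(th)+.004*np.cos(th))) for y in(.04,-.04)]
    print(th,((proj(s,P)-[135,135])*5).round(0).tolist(), "slot",((proj(s,[W(j,(-.058,0,.0675))])-[135,135])*5).round(0).tolist())
E
python3 fit.py|sed '1,/+++/d'
```

```text
0 [[72.0, 180.0], [178.0, 214.0]] slot [[147.0, 154.0]]
0.05 [[70.0, 171.0], [176.0, 205.0]] slot [[147.0, 154.0]]
0.1 [[69.0, 162.0], [175.0, 196.0]] slot [[147.0, 154.0]]
0.15 [[67.0, 153.0], [174.0, 186.0]] slot [[147.0, 154.0]]
```

```bash
python3 -m jog '[[0,0,0,0,-0.001,0.0015,0],[0,0,0,0,0,0,0]]'|grep -E "pos|ft_"; python3 -m jog '[[0,0,0,0,-0.001,0.0015,0],[0,0,0,0,0,0,0]]'|grep -E "pos|ft_";python3 -m jog '[[0,0,0,0,0,0.0015,0],[0,0,0,0,0,0,0]]'|grep -E "pos|ft_"
python3 - <<'E'
from h import *
import pickle
s0,_=pickle.load(open("c2.pkl","rb"));s=cam("scene")
a=s0["pixels"][135:190,140:172].astype(int).sum(2);b=s["pixels"][135:190,140:172].astype(int).sum(2)
for c in(12,16,20,26): print(c,a[25:52,c].tolist(),b[25:52,c].tolist())
E
```

```text
position: [0.5027, -0.0713, -0.0073]
ft_force: [-5.2, 3.0, -0.3]
position: [0.5028, -0.0714, -0.0081]
ft_force: [-1.9, 4.7, 5.3]
position: [0.5029, -0.0714, -0.0085]
ft_force: [-6.2, 5.7, 19.2]
12 [304, 307, 319, 304, 291, 293, 338, 454, 587, 635, 645, 644, 600, 528, 388, 286, 268, 267, 269, 268, 262, 263, 280, 263, 269, 291, 319] [301, 306, 317, 302, 294, 287, 303, 364, 488, 600, 643, 649, 638, 587, 460, 326, 273, 270, 268, 263, 267, 268, 283, 263, 265, 292, 312]
16 [291, 291, 333, 443, 582, 625, 632, 626, 553, 448, 503, 611, 640, 621, 574, 466, 332, 269, 270, 272, 271, 271, 272, 280, 268, 256, 280] [291, 282, 288, 372, 524, 603, 633, 634, 590, 517, 470, 564, 636, 640, 600, 526, 373, 278, 259, 267, 273, 271, 273, 283, 267, 259, 280]
20 [604, 635, 639, 595, 567, 546, 516, 480, 425, 320, 231, 328, 556, 633, 638, 589, 463, 328, 274, 270, 271, 280, 275, 275, 280, 292, 268] [577, 626, 636, 593, 564, 545, 515, 478, 426, 319, 217, 256, 527, 629, 644, 615, 541, 395, 291, 273, 277, 276, 272, 278, 284, 285, 264]
26 [646, 646, 642, 647, 638, 578, 564, 551, 547, 516, 483, 446, 395, 413, 586, 643, 637, 595, 532, 386, 291, 279, 278, 281, 276, 271, 278] [649, 650, 652, 650, 637, 553, 550, 548, 548, 520, 487, 441, 388, 365, 552, 645, 648, 613, 557, 414, 300, 276, 276, 279, 275, 278, 275]
```

Contact: 19 N upward and the position has stopped, so the leaf rests on its studs. I release, lift and go over the driver.

```bash
python3 -m jog '[[0,0,0,0,0,-0.0015,10],[0,0,0,0,0,0,40],[0,0,0,0,0,0,100],[0,0,0,0,0,0,100],[0,0,0,0,0,0,100],[0,0,0,0,0,-0.03,100],[0,0,0,0,0,-0.05,100],[0,0,0,0,0,-0.06,100],[0,0,0,0,0,-0.06,100],[0,0,0,0,0,0,100]]'|grep -E "pos|ft_"; python3 -m jog '[[0,0,0,-0.04,0.0027,0,100],[0,0,0,-0.04,0.0027,0,100],[0,0,0,-0.04,0.0027,0,100],[0,0,0,-0.04,0.0027,0,100],[0,0,0,-0.04,0.0027,0,100],[0,0,0.138,0,0,0,100],[0,0,0.138,0,0,0,100],[0,0,0.138,0,0,0,100],[0,0,0.138,0,0,0,100],[0,0,0.138,0,0,0,100]]'|grep -E "pos|ft_"
python3 - <<'E'
from h import *
import pickle
s=cam("scene");t=cam("top");pickle.dump((s,t),open("c3.pkl","wb"))
o=observe();p=o["position"];y=o["tool_rot"][:,1]
print(o["time_s"],p,o["tool_rot"])
def big(d,c,k): x0,y0,x1,y1=c; return cv2.resize(d["pixels"][y0:y1,x0:x1,::-1],None,fx=k,fy=k,interpolation=cv2.INTER_CUBIC)
cv2.imwrite("pics/g.png",np.hstack([big(s,(135,110,235,210),4),big(s,(200,70,300,170),4)]))
for dz in(.013,.044): print(dz,[((proj(s,[p+[0,0,dz]+k*.0427*y])-[200,70])*4+[400,0]).round(0).tolist() for k in(-1,1)])
E
```

```text
position: [0.504, -0.0728, 0.1958]
ft_force: [-0.8, -0.0, -0.9]
position: [0.5297, -0.2704, 0.1899]
ft_force: [-0.0, -0.3, -0.2]
13.125 [ 0.52974937 -0.27039711  0.19013345] [[ 5.80250762e-01  8.14435999e-01 -1.74824667e-03]
 [ 8.14437866e-01 -5.80249091e-01  1.39817428e-03]
 [ 1.24304923e-04 -2.23512997e-03 -9.99997494e-01]]
0.013 [[[518.0, 359.0]], [[626.0, 326.0]]]
0.044 [[[516.0, 324.0]], [[626.0, 291.0]]]
```

View pics/g.png

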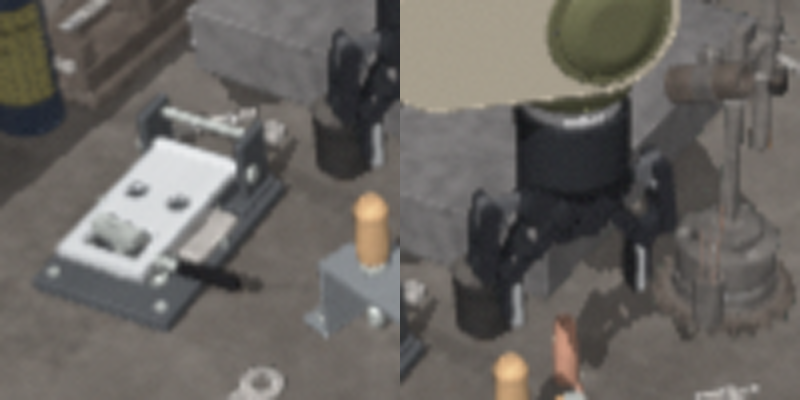

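The leaf is shut at left crop (150,210), with the lock screw head standing through it at (120,235). The finger tips at (515,325) and (640,290) confirm the 31 mm offset. I descend on the driver handle and grip.

```bash
python3 -m jog '[[0,0,0,0,0.001,0.039,100],[0,0,0,0,0,0.039,100],[0,0,0,0,0,0.039,100],[0,0,0,0,0,0,100],[0,0,0,0,0,0,60],[0,0,0,0,0,0,20],[0,0,0,0,0,0,0],[0,0,0,0,0,0,0],[0,0,0,0,0,0,0],[0,0,0,0,0,0,0]]' 40; python3 st.py
```

```text
time_s: 14.38
position: [0.5311, -0.2713, 0.0752]
tool_rot: [[0.579, 0.815, 0.001], [0.815, -0.579, -0.001], [-0.0, 0.001, -1.0]]
ft_force: [-1.4, 0.6, 5.4]
grip_width: 0.0217
gripper_force: 44.7
t 14.375 p [ 0.5311 -0.2713  0.0752] yawY -35.4 z [ 7.e-04 -6.e-04 -1.e+00] F [-1.4  0.6  5.4] T [ 0.12  0.22 -0.02] w 0.0217 gf 44.7 q6 -3.0
```

Gripped at 21.7 mm. I lift and carry it over the slot.

```bash
python3 -m jog '[[0,0,0,0,0,0,0],[0,0,0,0,0,-0.05,0],[0,0,0,0,0,-0.04,0],[0,0,-0.138,0,0,-0.0124,0],[0,0,-0.138,0,0,-0.0124,0],[0,0,-0.138,0,0,-0.0124,0],[0,0,-0.138,0,0,-0.0124,0],[0,0,-0.138,0,0,-0.0124,0]]' 70|grep -E "pos|ft_|grip"; python3 -m jog '[[0,0,0,0.04,-0.0008,0,0],[0,0,0,0.04,-0.0008,0,0],[0,0,0,0.04,-0.0008,0,0],[0,0,0,0.04,-0.0008,0,0],[0,0,0,0.04,-0.0008,0.02,0],[0,0,0,0.04,-0.0008,0.02,0],[0,0,0,0.044,-0.0008,0.02,0],[0,0,0,0,0,0.018,0],[0,0,0,0,0,0,0]]'|grep -E "pos|ft_|grip"; python3 st.py
python3 - <<'E'
from h import *
import pickle
s=cam("scene");t=cam("top");pickle.dump((s,t),open("c4.pkl","wb"))
def big(d,c,k): x0,y0,x1,y1=c; return cv2.resize(d["pixels"][y0:y1,x0:x1,::-1],None,fx=k,fy=k,interpolation=cv2.INTER_CUBIC)
cv2.imwrite("pics/h.png",np.hstack([big(s,(135,130,195,190),10)[:,:600]]))
p=observe()["position"];q=p-[0,0,.057]
print(((proj(s,[q,q+[0,0,.05],[.5052,.0122,.0675]])-[135,130])*10).round(0).tolist(),proj(t,[q,[.5052,.0122,.0675]]).round(1).tolist())
E
```

```text
position: [0.5308, -0.2711, 0.2264]
ft_force: [0.3, -0.2, -1.0]
grip_width: 0.021
gripper_force: 68.7
position: [0.5041, 0.0121, 0.1475]
ft_force: [-0.1, -0.7, -1.6]
grip_width: 0.0212
gripper_force: 68.7
t 16.5 p [0.5041 0.0121 0.1475] yawY 4.17 z [-2.9e-03  5.0e-04 -1.0e+00] F [-0.1 -0.7 -1.6] T [-0.01 -0.03 -0.07] w 0.0212 gf 68.7 q6 -16.3
[[285.0, 302.0], [262.0, 179.0], [294.0, 358.0]] [[134.8, 221.7], [137.5, 222.9]]
```

View pics/h.png

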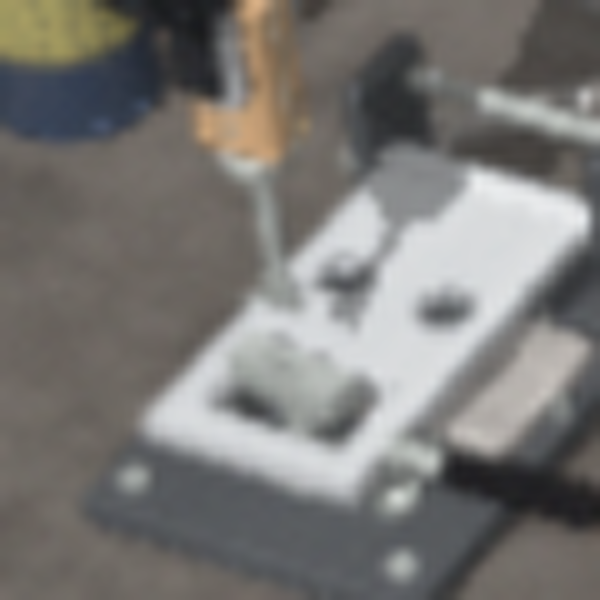

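The blade tip at (285,303) falls exactly on its prediction of (285,302). The head's top centre is near (300,363). I refine the slot position with the top view from before (arm away) and the white leaf outline.

Run:
```python
from h import *
import pickle
s,t=pickle.load(open("c3.pkl","rb"))
g=t["pixels"].astype(int).sum(2)//3
print("top v 205..235, u 118..158");print("\n".join(" ".join("%3d"%v for v in r) for r in g[205:238,116:160]))
print(proj(t,[[.5052,.0122,.0675]]))
s4,t4=pickle.load(open("c4.pkl","rb"));g=s["pixels"].astype(int).sum(2)//3
print("scene v158..182,u 144..178");print("\n".join(" ".join("%3d"%v for v in r) for r in g[158:182,144:178]))
```

```text
top v 205..235, u 118..158
102 102 100 100 133 182 203 214 220 220 206 162 119  93  77  81 108 152 207 222 224 222 223 225 221 210 174 137 127 129 138 158 167 169 165 156 167 160 127 105 101  97  93  91
100 105 112 113 138 181 201 212 220 220 210 175 136 112 104 112 140 181 218 224 224 223 223 225 224 220 200 141 110 109 116 126 130 130 131 125 130 123 108 105 108 113 109 102
101 111 134 141 148 180 199 211 219 222 220 208 182 158 156 169 185 208 222 224 224 223 223 223 223 223 208 146 107 106 104 108 111 112 111 112 109 104 108 112 115 119 117 115
101 110 121 133 151 183 197 207 220 221 223 223 216 210 209 213 217 221 223 224 225 224 224 225 223 224 211 148 107 104 106 105 106 107 108 110 109 107 113 113 119 122 123 121
104 107 104 117 148 186 194 208 221 222 223 226 225 224 223 224 221 223 223 225 224 224 224 225 224 223 213 159 115 103 104 105 104 106 105 107 111 115 118 121 120 123 122 125
102 103 105 111 146 184 193 205 220 222 223 224 226 225 224 224 224 222 222 223 224 224 223 224 224 223 217 180 132 107 101 102 105 106 109 114 116 118 118 122 122 122 123 124
 98 103 103 110 1
[... 7355 characters left out ...]
 128 143 143 160 186
102  96 109 147 163 142  94  90  90  89  87  89  92  95 109 124 132 152 174 185 194 200 205 208 215 218 208 167 131 108 113 115 123 134
 96  92 107 138 150 126  93  89  90  88  88  89  91  91  91  94  97 110 128 144 166 184 188 193 201 200 178 140 117 106 122 140 148  94
 95  92  95 107 112  99  92  89  89  87  88  89  90  90  89  87  92  94  95 106 123 134 139 151 164 170 155 116 109 142 199 189 148  93
 89  92  94  96  93  91  91  90  88  87  89  90  89  89  91  91  91  91  91  92  95  97  99 109 118 126 126 102 115 148 183 168 122  95
 85  84  89  89  94  94  93  90  89  90  90  89  91  89  90  91  93  92  92  92  92  92  93  95  95  98 102  95 105 123 129 113  98  91
```

Run:
```python
from h import *
import pickle
s,t=pickle.load(open("c3.pkl","rb"))
yaw=.0725;ex=np.array([np.cos(yaw),np.sin(yaw)]);ey=np.array([-ex[1],ex[0]])
S=np.array([.5052,.0122])
def rel(d,uv,z,name,x=None,y=None):
    p=onz(d,uv,z)[:2]-S;a,b=p@ex*1e3,p@ey*1e3
    print(name,"x",None if x is None else round(a-x,1),"y",None if y is None else round(b-y,1))
for uv in((158.2,161),(154.5,165),(150.6,169)): rel(s,uv,.054,"S left",y=40)
for uv in((152,174),(156,175.5),(164,178.4)): rel(s,uv,.046,"S front",x=-30)
rel(t,(123.6,221),.054,"T left",y=40);rel(t,(123.65,225),.054,"T left",y=40)
rel(t,(125,228.9),.046,"T front",x=-30)
rel(t,(129,220),.054,"T openL",y=26);rel(t,(133,216.8),.054,"T openfar",x=16)
```

```text
S left x None y 2.6
S left x None y 2.3
S left x None y 2.6
S front x -1.5 y None
S front x -2.4 y None
S front x -3.7 y None
T left x None y 2.1
T left x None y 2.5
T front x 21.3 y None
T openL x None y 1.1
T openfar x 5.0 y None
```

```bash
f(){ grep -E "pos|ft_"|tr '\n' ' ';echo; }; python3 -m jog '[[0,0,0,0.001,0,0.01,0],[0,0,0,0,0,0.01,0],[0,0,0,0,0,0,0]]'|f; python3 -m jog '[[0,0,0,0,0,0.0015,0],[0,0,0,0,0,0,0]]'|f; python3 -m jog '[[0,0,0,0,0,0.0015,0],[0,0,0,0,0,0,0]]'|f; python3 -m jog '[[0,0,0,0,0,0.001,0],[0,0,0,0,0,0,0]]'|f;python3 -m jog '[[0,0,0,0,0,0.001,0],[0,0,0,0,0,0,0]]'|f
```

```text
position: [0.5044, 0.0126, 0.1276] ft_force: [0.5, -0.2, -0.5] 
position: [0.5049, 0.0126, 0.1271] ft_force: [0.3, -0.7, -0.8] 
position: [0.5048, 0.0127, 0.1255] ft_force: [-0.4, -0.3, -0.7] 
position: [0.5049, 0.0127, 0.1246] ft_force: [-0.4, -0.4, -0.5] 
position: [0.5051, 0.0127, 0.1243] ft_force: [-0.8, -0.4, 6.1]
```

Contact with the head top at TCP z 0.1243. I drag across the head to find the slot.

```bash
f(){ grep -E "pos|ft_"|tr '\n' ' ';echo; }; for k in 1 ; do python3 -m jog '[[0,0,0,0,-0.0008,0,0],[0,0,0,0,0,0,0]]'|f; python3 -m jog '[[0,0,0,0,-0.0008,0,0],[0,0,0,0,0,0,0]]'|f; python3 -m jog '[[0,0,0,0,-0.0008,0,0],[0,0,0,0,0,0,0]]'|f; python3 -m jog '[[0,0,0,0,-0.0008,0,0],[0,0,0,0,0,0,0]]'|f; done; python3 st.py
```

```text
position: [0.5048, 0.0126, 0.1243] ft_force: [0.0, 1.2, 5.5] 
position: [0.5043, 0.0125, 0.1243] ft_force: [2.9, 0.8, 6.0] 
position: [0.5027, 0.0124, 0.1237] ft_force: [0.4, -0.3, -0.4] 
position: [0.5015, 0.0124, 0.1232] ft_force: [0.7, 0.5, -0.6] 
t 18.975 p [0.5015 0.0124 0.1232] yawY 4.12 z [-6.e-04  1.e-04 -1.e+00] F [ 0.7  0.5 -0.6] T [-0.02 -0.52  0.04] w 0.021 gf 68.8 q6 -16.2
```

```bash
f(){ grep -E "pos|ft_"|tr '\n' ' ';echo; }; python3 -m jog '[[0,0,0,0,0,0.0012,0],[0,0,0,0,0,0,0]]'|f; python3 -m jog '[[0,0,0,0,0,0.0012,0],[0,0,0,0,0,0,0]]'|f; python3 -m jog '[[0,0,0,0,0,0.001,0],[0,0,0,0,0,0,0]]'|f; python3 -m jog '[[0,0,0,0,0,0.001,0],[0,0,0,0,0,0,0]]'|f
```

```text
position: [0.5016, 0.0124, 0.1221] ft_force: [2.3, -0.5, -0.5] 
position: [0.5017, 0.0124, 0.1211] ft_force: [2.6, -0.0, -1.0] 
position: [0.5018, 0.0124, 0.1201] ft_force: [2.5, -0.5, -0.7] 
position: [0.5018, 0.0124, 0.1192] ft_force: [3.2, -0.2, 0.0]
```

The blade is 5 mm into the slot, and the +x side force shows the wall. I centre it and begin turning in small increments, watching the forces.

```bash
f(){ grep -E "pos|ft_"|tr '\n' ' ';echo; }; python3 -m jog '[[0,0,0,0,0.0007,0,0],[0,0,0,0,0,0,0]]' 90|f; python3 -m jog '[[0,0,0.1,0,0,0,0],[0,0,0.1,0,0,0,0],[0,0,0,0,0,0,0]]'|f; python3 st.py;python3 -m jog '[[0,0,0.1,0,0,0,0],[0,0,0.1,0,0,0,0],[0,0,0,0,0,0,0]]'|f; python3 st.py
```

```text
position: [0.5021, 0.0125, 0.1191] ft_force: [1.7, -1.2, 0.9] 
position: [0.5018, 0.0126, 0.1191] ft_force: [-0.8, 0.0, 2.7] 
t 20.6 p [0.5018 0.0126 0.1191] yawY -7.28 z [-1.2e-03  2.0e-04 -1.0e+00] F [-0.8  0.   2.7] T [-0.07  0.08  0.04] w 0.0208 gf 88.7 q6 -4.8
position: [0.5019, 0.0126, 0.1191] ft_force: [-0.3, -1.2, 2.3] 
t 20.975 p [0.5019 0.0126 0.1191] yawY -18.63 z [-1.e-03  1.e-04 -1.e+00] F [-0.3 -1.2  2.3] T [-0.1   0.16  0.07] w 0.0211 gf 88.7 q6 6.5
```

```bash
f(){ grep -E "pos|ft_"|tr '\n' ' ';echo; }; for n in 1;do python3 -m jog '[[0,0,0.12,0,0,0,0],[0,0,0.12,0,0,0,0],[0,0,0.12,0,0,0,0],[0,0,0,0,0,0,0]]'|f; python3 st.py; python3 -m jog '[[0,0,0.12,0,0,0,0],[0,0,0.12,0,0,0,0],[0,0,0.12,0,0,0,0],[0,0,0,0,0,0,0]]'|f;python3 st.py; python3 -m jog '[[0,0,0.12,0,0,0,0],[0,0,0.12,0,0,0,0],[0,0,0,0,0,0,0]]'|f;python3 st.py; done
```

```text
position: [0.5018, 0.0127, 0.119] ft_force: [-2.0, 0.5, 4.3] 
t 21.475 p [0.5018 0.0127 0.119 ] yawY -39.2 z [-1.4e-03  4.0e-04 -1.0e+00] F [-2.   0.5  4.3] T [0.21 0.53 0.04] w 0.0215 gf 88.9 q6 27.1
position: [0.5017, 0.0129, 0.119] ft_force: [-2.9, 1.8, 4.7] 
t 21.975 p [0.5017 0.0129 0.119 ] yawY -59.77 z [-1.6e-03  8.0e-04 -1.0e+00] F [-2.9  1.8  4.7] T [0.55 0.81 0.17] w 0.0207 gf 89.0 q6 47.7
position: [0.5017, 0.013, 0.119] ft_force: [-3.8, 2.8, 5.0] 
t 22.35 p [0.5017 0.013  0.119 ] yawY -73.54 z [-0.0016  0.001  -1.    ] F [-3.8  2.8  5. ] T [0.82 0.96 0.08] w 0.0208 gf 89.1 q6 61.4
```

Low forces, and the torque is near the screw's friction. I continue towards the stop.

```bash
for n in 1;do python3 -m jog '[[0,0,0.12,0,0,0,0],[0,0,0.1,0,0,0,0],[0,0,0,0,0,0,0]]'>/dev/null; python3 st.py; python3 -m jog '[[0,0,0.06,0,0,0,0],[0,0,0.05,0,0,0,0],[0,0,0,0,0,0,0]]'>/dev/null;python3 st.py; python3 -m jog '[[0,0,0.05,0,0,0,0],[0,0,0,0,0,0,0]]'>/dev/null;python3 st.py; done
```

```text
t 22.725 p [0.5017 0.0131 0.119 ] yawY -86.15 z [-0.0016  0.0014 -1.    ] F [-3.6  3.5  7.5] T [0.96 0.98 0.06] w 0.021 gf 89.1 q6 74.1
t 23.1 p [0.5017 0.0132 0.119 ] yawY -92.42 z [-0.0016  0.0015 -1.    ] F [-3.8  4.2  4.6] T [1.04 0.89 0.08] w 0.0211 gf 89.1 q6 80.3
t 23.35 p [0.5017 0.0132 0.119 ] yawY -95.29 z [-0.0016  0.0016 -1.    ] F [-3.7  3.7  6. ] T [1.11 0.94 0.06] w 0.0206 gf 89.1 q6 83.2
```

```bash
for n in 1;do python3 -m jog '[[0,0,0.05,0,0,0,0],[0,0,0,0,0,0,0]]'>/dev/null; python3 st.py; python3 -m jog '[[0,0,0.05,0,0,0,0],[0,0,0,0,0,0,0]]'>/dev/null;python3 st.py; python3 -m jog '[[0,0,0.04,0,0,0,0],[0,0,0,0,0,0,0]]'>/dev/null;python3 st.py; done
```

```text
t 23.6 p [0.5017 0.0133 0.119 ] yawY -98.15 z [-0.0016  0.0016 -1.    ] F [-2.3  4.4  5.7] T [1.05 0.93 0.06] w 0.0213 gf 89.1 q6 86.1
t 23.85 p [0.5017 0.0133 0.119 ] yawY -101.02 z [-0.0014  0.0017 -1.    ] F [-2.5  4.8  4.7] T [1.11 0.88 0.07] w 0.021 gf 89.1 q6 88.9
t 24.1 p [0.5018 0.0133 0.119 ] yawY -103.3 z [-0.0013  0.0017 -1.    ] F [-3.6  4.1  5.5] T [1.14 0.87 0.12] w 0.0209 gf 89.1 q6 91.2
```

```bash
for n in 1;do python3 -m jog '[[0,0,0.04,0,0,0,0],[0,0,0,0,0,0,0]]'>/dev/null; python3 st.py; python3 -m jog '[[0,0,0.04,0,0,0,0],[0,0,0,0,0,0,0]]'>/dev/null;python3 st.py; done
```

```text
t 24.35 p [0.5018 0.0134 0.119 ] yawY -105.58 z [-0.0013  0.0017 -1.    ] F [-2.8  4.7  5. ] T [1.18 0.85 0.17] w 0.0213 gf 89.1 q6 93.5
t 24.6 p [0.5019 0.0134 0.119 ] yawY -107.88 z [-9.0e-04  1.8e-03 -1.0e+00] F [-2.8  5.2  4.8] T [1.21 0.71 0.17] w 0.0207 gf 89.1 q6 95.8
```

```bash
for n in 1;do python3 -m jog '[[0,0,0.05,0,0,0,0],[0,0,0,0,0,0,0]]'>/dev/null; python3 st.py; python3 -m jog '[[0,0,0.05,0,0,0,0],[0,0,0,0,0,0,0]]'>/dev/null;python3 st.py; done
python3 - <<'E'
from h import *
import pickle
s=cam("scene");t=cam("top");pickle.dump((s,t),open("c5.pkl","wb"))
g=s["pixels"].astype(int).sum(2)//3
print("\n".join(" ".join("%3d"%v for v in r) for r in g[156:180,150:178]))
E
```

```text
t 24.85 p [0.502  0.0134 0.1191] yawY -110.74 z [-7.0e-04  1.9e-03 -1.0e+00] F [-2.7  4.9  5.1] T [1.29 0.62 0.25] w 0.0207 gf 89.1 q6 98.6
t 25.1 p [0.502  0.0135 0.1191] yawY -113.6 z [-7.0e-04  1.9e-03 -1.0e+00] F [-3.1  4.3  4. ] T [1.3  0.66 0.29] w 0.021 gf 89.1 q6 101.5
100  99 101 102 102 103 102 102 100 100 105 124 135 143 194 211 204 173 146 119 102 108 127 139 149 166 212 216
102 102 101 102 102 101 102 100  98  98 103 121 146 152 209 210 186 141 114  95  75  90 131 159 193 201 214 217
102 103 102 100 100 100 102 101  99 103 111 124 151 157 208 207 167 118  89  78  86 132 189 200 214 215 215 213
101 101 100  99  99  99  98  99 104 125 153 166 161 156 196 213 199 183 156 117 140 191 213 216 216 216 208 180
101 102 101 101  98  97  95  97 102 139 189 196 170 154 178 215 214 211 192 143 158 210 216 216 217 212 189 147
105 104 102 101  98  95  92  98 126 178 208 205 176 157 173 207 202 209 197 151 165 210 216 216 217 211 180 125
104 105 104 101  96  93  95 125 175 205 214 208 176 152 148 172 159 174 171 161 191 212 215 216 217 216 203 169
102 101 103  99  95  98 124 175 205 21
[... 1165 characters left out ...]
 206 218 212 188 151 120 110
120 131 152 171 179 193 198 206 210 211 213 216 213 212 205 200 184 160 142 162 204 217 217 204 184 168 165 140
 91  95 108 122 131 151 172 179 192 197 204 207 210 215 215 217 212 203 197 204 215 214 197 171 173 179 187 184
 90  89  90  92  95 107 121 129 150 170 179 191 197 203 205 213 215 216 216 217 215 195 155 127 142 141 157 183
 92  87  90  89  89  88  92  95 108 122 129 152 172 185 194 199 204 208 213 216 207 165 128 108 112 113 122 133
 90  90  87  86  88  86  90  90  90  92  96 111 126 142 167 182 186 191 198 198 177 137 116 105 121 138 147  94
 90  90  88  87  87  87  89  89  89  89  91  92  96 104 120 132 137 149 162 169 153 116 108 140 198 187 148  91
```

The torque climbs linearly to 0.29 N m, well above the 0.08 of friction, so the screw is against its stop. The head's bright ridge in the scene now runs from (160,170) to (168,160), along the jig's x. I unwind within the slot's play and lift.

```bash
python3 -m jog '[[0,0,-0.12,0,0,0,0],[0,0,-0.11,0,0,0,0],[0,0,0,0,0,0,0]]'>/dev/null; python3 st.py; python3 -m jog '[[0,0,0,0,0,-0.005,0],[0,0,0,0,0,-0.01,0],[0,0,0,0,0,-0.04,0],[0,0,0,0,0,-0.05,0],[0,0,0,0,0,0,0]]'>/dev/null; python3 st.py
python3 - <<'E'
from h import *
s=cam("scene")
g=s["pixels"].astype(int).sum(2)//3
print("\n".join(" ".join("%3d"%v for v in r) for r in g[156:176,152:176]))
o=observe();q=o["position"]
print(proj(s,[q-[0,0,.057]]))
x0,y0,x1,y1=135,110,195,185
cv2.imwrite("pics/i.png",cv2.resize(s["pixels"][110:185,125:205,::-1],None,fx=7,fy=7,interpolation=cv2.INTER_CUBIC))
E
```

```text
t 25.575 p [0.502  0.0133 0.119 ] yawY -100.47 z [-9.0e-04  1.7e-03 -1.0e+00] F [-1.6  4.6  5.2] T [1.25 0.68 0.1 ] w 0.021 gf 89.0 q6 88.4
t 26.2 p [0.5042 0.0116 0.2282] yawY -100.7 z [ 0.0088 -0.0029 -1.    ] F [ 0.1 -0.5 -1.6] T [ 0.01 -0.03  0.  ] w 0.021 gf 88.8 q6 88.6
100 102 103 102 102 102 101  98  98  99 112 151 195 211 206 174 164 187 174 173 199 217 219 219
101 103 102 103 102  99  99  98  98 110 148 196 213 210 187 143 125 138 129 143 193 216 219 219
102 101 102 102 103 101 100 105 117 148 195 215 217 209 167 119  93  98 120 163 208 218 217 217
 99 100 100 101 100 100 106 127 158 186 212 217 220 216 201 184 167 170 189 204 217 217 218 217
101 101  99  98  97  97 104 139 193 207 216 219 219 218 215 212 206 208 215 217 217 217 217 214
102 101  98  94  93  98 128 178 209 216 219 219 218 216 213 214 212 216 217 216 216 217 217 211
104 102  98  93  96 127 175 205 215 219 220 219 215 205 197 198 188 208 211 213 218 218 218 215
101  98  94  98 127 176 206 215 220 220 219 214 204 192 188 187 174 165 170 187 215 218 219 219
 96  94  98 126 176 205 216 220 222 222 219 204 188 181
[... 426 characters left out ...]
00 214 212 195 167 143 136 168 183 185 177 150 123 112 111 102 110 140 162 183 194 204 211 219
214 217 215 198 155 131 139 168 176 178 163 126 109 103 102  87  91 101 125 171 196 212 219 220
217 219 219 213 198 187 173 167 167 164 144 115 102 101 105  78  72  76 106 168 217 219 220 214
214 215 219 217 214 214 206 190 170 163 140 120 108 106 111  77  62  70 113 183 220 219 215 185
195 199 207 212 215 217 217 209 201 197 190 185 165 150 120  95  81 104 167 207 218 213 190 151
152 170 181 194 201 206 211 211 215 217 214 214 208 201 185 161 143 163 205 218 217 207 185 169
109 122 131 152 173 180 193 198 205 209 214 215 217 218 215 206 199 206 217 215 197 174 173 182
[[159.30118343 141.34877876]]
```

View pics/i.png

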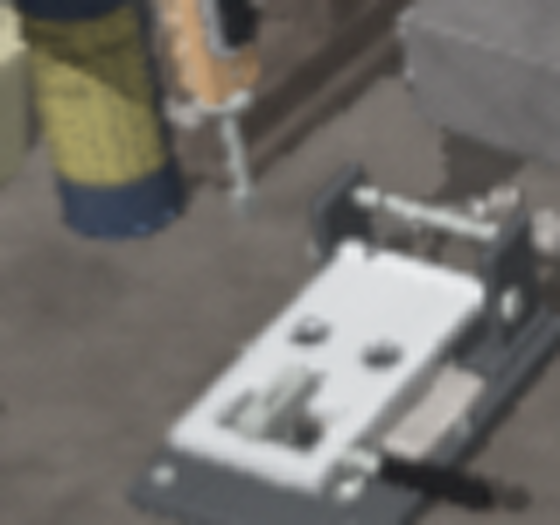

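The head now lies along the jig, across the opening at crop (275,405), with the leaf held down. I turn back to the rack yaw.

```bash
python3 -m jog '[[0,0,-0.142,0,0,0,0],[0,0,-0.142,0,0,0,0],[0,0,-0.142,0,0,0,0],[0,0,-0.142,0,0,0,0],[0,0,-0.142,0,0,0,0],[0,0,-0.142,0,0,0,0],[0,0,-0.142,0,0,0,0],[0,0,-0.142,0,0,0,0],[0,0,0,0,0,0,0]]'>/dev/null; python3 st.py
python3 - <<'E'
from h import *
o=observe();print(o["tool_rot"].T@(np.array([.5312,-.2712,.2264])-o["position"]))
E
```

```text
t 27.375 p [0.502  0.0123 0.2231] yawY -35.71 z [-1.9e-03 -1.0e-04 -1.0e+00] F [ 0.8 -0.6 -1.2] T [ 0.03 -0.01  0.  ] w 0.0206 gf 88.7 q6 23.6
[-0.21315332  0.18917605 -0.00332791]
```

```bash
python3 -m jog '[[0,0,0,-0.0355,0.0315,-0.0006,0],[0,0,0,-0.0355,0.0315,-0.0006,0],[0,0,0,-0.0355,0.0315,-0.0006,0],[0,0,0,-0.0355,0.0315,-0.0006,0],[0,0,0,-0.0355,0.0315,-0.0005,0],[0,0,0,-0.0355,0.0315,-0.0005,0],[0,0,0,0,0,0,0],[0,0,0,0,0,0,0]]'>/dev/null; python3 st.py
python3 - <<'E'
from h import *
import pickle
s=cam("scene");t=cam("top");pickle.dump((s,t),open("c6.pkl","wb"))
o=observe();q=o["position"]-[0,0,.057]
print("pred tip",proj(s,[q,q+[0,0,.03]]).round(1).tolist())
g=s["pixels"].astype(int).sum(2)//3
u,v=proj(s,[q])[0].astype(int)
print(u,v);print("\n".join(" ".join("%3d"%x for x in r) for r in g[v-14:v+6,u-10:u+11]))
E
```

```text
t 28.375 p [ 0.5316 -0.2704  0.2269] yawY -35.75 z [-1.e-03  9.e-04 -1.e+00] F [-0.9  0.4 -0.7] T [0.06 0.04 0.02] w 0.0209 gf 88.9 q6 -2.6
pred tip [[243.4, 163.7], [243.3, 155.7]]
243 163
106 103 106 105 103 107 106 124 145 142 138 128 126 117 106 106 108 108 107 104 106
105 106 108 107 108 109 125 113 136 135 151 116 108 107 108 105 106 107 105 106 107
106 107 105 106 105 107 136 118 145 134 154 131  92  90 104 108 108 107 106 107 108
106 105 103 105 105 108 139 143 150 135 158 141  84  75  89 108 113 110 105 107 107
105 103 104 104 107 115 144 155 151 136 157 143  82  70  76 106 111 107 104 103 103
103 102 105 105 110 134 148 157 150 138 157 144  80  68  77 102 105 101 102 104 103
103 103 104 104 107 128 149 160 155 138 157 142  79  71  90 101  99  97 100 102 102
103 104 105 105 107 119 148 160 157 142 159 144  80  69  94  98  96  96  97  96  99
105 105 104 105 106 117 145 160 159 143 159 143  78  68  96  98  98  96  95  95  95
102 104 102 104 104 113 145 158 159 143 157 141  80  71  96  99  99  96  95  95  94
102 103 100 101 102 110 140 153 155 142 158 145  85  86  96  97  96  95  96  95  94
102 102 100  99 100 110 141 153 151 142 156 171  95  93  95  96  99  97  96  95  95
 99 100 100 101 100 109 140 151 149 136 152 188 116  97  95  97 101 100  96  96  95
100  98  99 100 102 104 133 146 147 131 131 164 125 102 101 102 102  98  96  95  95
100  99  99  97  95  91 104 116 138 134 122 139 135 112 109 109 105 101  98  95  98
102 100 100  93  77  71  80  92 112 130 124 133 132 116 112 110 105 102 100  95  97
104 101 100  81  66  64  74  81  88 106 120 122 116 113 109 106 101  99 100  97  97
106 103  85  70  65  62  66  71  73  81 109 138 113 107 105 104 103 101  97  96  98
105 102  74  68  65  64  65  66  65  71 111 164 121 101  99 102 101 101 101 100 100
102  97  71  67  66  66  66  64  67  74 111 164 138 101  96  96  96  99 102 102 102
```

The copper tool behind confuses that patch, so I rely on the recorded pose and watch the forces on the way down.

```bash
f(){ grep -E "pos|ft_"|tr '\n' ' ';echo; }; python3 -m jog '[[0,0,0,-0.0009,0,0.04,0],[0,0,0,0,0,0.035,0],[0,0,0,0,0,0,0]]'|f; python3 -m jog '[[0,0,0,0,0,0.01,0],[0,0,0,0,0,0.007,0],[0,0,0,0,0,0,0]]'|f; python3 -m jog '[[0,0,0,0,0,0.008,0],[0,0,0,0,0,0.008,0],[0,0,0,0,0,0,0]]'|f
```

```text
position: [0.5304, -0.2698, 0.1507] ft_force: [0.1, -0.4, -1.1] 
position: [0.5313, -0.2714, 0.1356] ft_force: [-0.2, -0.4, -1.5] 
position: [0.531, -0.2712, 0.1187] ft_force: [-0.4, -0.4, -1.7]
```

```bash
python3 st.py
```

```text
t 29.6 p [ 0.531  -0.2712  0.1187] yawY -35.64 z [-0.0013  0.001  -1.    ] F [-0.4 -0.4 -1.7] T [-0.01  0.   -0.03] w 0.021 gf 88.8 q6 -2.8
```

```bash
f(){ grep -E "pos|ft_"|tr '\n' ' ';echo; }; python3 -m jog '[[0,0,0,0,0,0.015,0],[0,0,0,0,0,0.015,0],[0,0,0,0,0,0.008,0],[0,0,0,0,0,0,0]]'|f; python3 -m jog '[[0,0,0,0,0,0.002,0],[0,0,0,0,0,0.002,0],[0,0,0,0,0,0,0]]'|f; python3 -m jog '[[0,0,0,0,0,0.001,0],[0,0,0,0,0,0,0]]'|f;  python3 -m jog '[[0,0,0,0,0,0.001,0],[0,0,0,0,0,0,0]]'|f
```

```text
position: [0.531, -0.2713, 0.0807] ft_force: [0.1, -0.3, -0.9] 
position: [0.5313, -0.2715, 0.0776] ft_force: [0.1, -0.3, -0.6] 
position: [0.5313, -0.2715, 0.0765] ft_force: [-0.0, -0.7, -0.7] 
position: [0.5313, -0.2714, 0.0755] ft_force: [-0.3, 0.7, -0.4]
```

```bash
f(){ grep -E "pos|ft_"|tr '\n' ' ';echo; }; python3 -m jog '[[0,0,0,0,0,0.0007,0],[0,0,0,0,0,0,0]]'|f;  python3 -m jog '[[0,0,0,0,0,0.0007,0],[0,0,0,0,0,0,0]]'|f; python3 -m jog '[[0,0,0,0,0,0.0007,0],[0,0,0,0,0,0,0]]'|f
```

```text
position: [0.5314, -0.2715, 0.0753] ft_force: [-0.5, 0.9, 4.1] 
position: [0.5314, -0.2715, 0.0752] ft_force: [-3.8, 2.1, 10.0] 
position: [0.5314, -0.2715, 0.0752] ft_force: [-4.9, 5.0, 13.6]
```

The disc is seated at the same height as before (0.0752). I release, lift clear and check against the starting pictures.

```bash
python3 -m jog '[[0,0,0,0,0,-0.0014,0],[0,0,0,0,0,0,30],[0,0,0,0,0,0,60],[0,0,0,0,0,0,100],[0,0,0,0,0,0,100],[0,0,0,0,0,0,100],[0,0,0,0,0,-0.03,100],[0,0,0,0,0,-0.05,100],[0,0,0,0,0,-0.06,100],[0,0,0,0,0,-0.06,100]]' 20 >/dev/null; python3 -m jog '[[0,0,0,-0.05,0,0,100],[0,0,0,-0.05,0,0,100],[0,0,0,-0.05,0,0,100],[0,0,0,0,0,0,100],[0,0,0,0,0,0,100]]'>/dev/null; python3 st.py
python3 - <<'E'
from h import *
import pickle
s0,t0=pickle.load(open("c0.pkl","rb"));s=cam("scene");t=cam("top")
for d0,d,n,box in((s0,s,"scene",(205,150,275,235)),(t0,t,"top",(195,180,290,235))):
    for q in(d0,d):
        h=cv2.cvtColor(q["pixels"],cv2.COLOR_RGB2HSV);m=cv2.inRange(h,(8,90,100),(25,255,255))
        m2=np.zeros_like(m);x0,y0,x1,y1=box;m2[y0:y1,x0:x1]=m[y0:y1,x0:x1]
        k,_,st,c=cv2.connectedComponentsWithStats(m2)
        print(n,[(st[i,4],c[i].round(1).tolist()) for i in range(1,k) if st[i,4]>15])
E
```

```text
t 33.6 p [ 0.4441 -0.393   0.2748] yawY -35.64 z [ 2.e-04  3.e-04 -1.e+00] F [-0.  -0.2  0.7] T [-0.    0.03 -0.02] w 0.0857 gf 0.0 q6 -17.3
scene [(np.int32(73), [241.1, 157.8]), (np.int32(126), [227.4, 166.8]), (np.int32(73), [242.4, 179.1]), (np.int32(29), [247.4, 178.2])]
scene [(np.int32(72), [241.0, 157.7]), (np.int32(124), [227.5, 166.8]), (np.int32(68), [243.0, 178.4]), (np.int32(17), [247.8, 177.4])]
top [(np.int32(87), [212.8, 198.2]), (np.int32(31), [238.1, 206.6])]
top [(np.int32(88), [212.9, 198.2])]
```

In the scene view the driver stands upright in its hole at (243,178), 0.6 to 0.9 px from where it started. The nut driver at (227,167) has not moved. The top view shows no driver blob, probably because the arm hides it. I hand the job in.

```bash
python3 -c "
from rig import job
print(job.close_job())"
```

```text
the job is handed in; nothing more can be done
None
```

The job is handed in: the leaf was lowered without slamming, the screw was turned clockwise to its stop with the screwdriver, and the driver is back upright in the middle hole. The nut driver was not disturbed, and I never touched the plate but did not check its position afterwards.

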